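# Free a gas cartridge: bleed pedal, left-hand wing nut, swing bridge

### The job

Get the lab gas burner ready for a cartridge change: first bleed it by pressing the hinged blue pedal right down to its stop and holding it there for a good second, then let it spring back up. Next unscrew the red wing nut on the grey bridge all the way to its upper stop - it has a left-hand thread, so it loosens clockwise seen from above - and after that swing the bridge aside to the cartridge's left by its orange end until no part of it is over the cartridge, leaving the nut loose, the cartridge standing in its cup and the other things on the bench undisturbed.

Things in the scene. Friction and masses are not known exactly. Their poses are not given: they have to be found in the camera images.
- stand_mid (a point): centre of the top face of the burner stand's grey base plate (290 x 360 mm, 12 mm thick, fixed). x points from the stand's front edge to its back, y to its left, z up. On the plate: blue pedal front right, burner behind it, steel cup with green cartridge on the left (axis at x 0, y +90 mm from here), the bridge's column behind the cup (x +90, y +90 mm). Loose: a screwdriver between cup and burner, a dish before the cup
- burner_top (a point): centre of the top of the burner: a steel mesh chimney, 72 mm across, on a teal foot, 92 mm across; 142 mm tall over the base plate; fixed
- pedal_pad (a point): point on top of the blue pedal where it is pressed, on its centre line, 72 mm in front of its hinge. The pedal is a plate 88 mm long (towards the stand's front), 58 mm wide and 7 mm thick, hinged at its back edge 18 mm over the base plate about the stand's y, its front standing up. At rest this point is 46 mm over the base plate; the burner's foot begins 110 mm behind it
- pedal (a joint): pedal angle in rad: 0 at rest (front up 0.30 rad), grows as it is pressed, 0.28 at its stop; counts as at the stop above 0.25. The spring needs about 5 N at the pad to begin and 10 N at the stop; it springs back when let go. The pad goes down about 20 mm
- nut_grip (a point): grip point of the red wing nut: on its vertical axis, half-way up the wing bar, which is 62 mm long (along this point's x), 14 mm thick (along its y) and 24 mm tall, its underside 12 mm or more over the bridge. Left-hand thread: it climbs 3 mm per rad turned clockwise seen from above; friction about 0.12 N m; stays where left; cannot come off
- spigot_tip (a point): lower tip of the nut's brass spigot (10 mm thick, turns and climbs with the nut), which reaches into the 14 mm wide bore of the cartridge's neck and locks the bridge until the nut has climbed 6 mm from its lower stop. Lower to upper stop of the nut is 3.0 rad (9 mm); it starts 0 to 0.7 rad up from the lower stop. The upper stop is hard
- bridge_end (a point): centre of the orange grip block at the free end of the bridge: 28 mm long, 24 mm wide (along this point's y), 26 mm tall; x points along the bridge towards its hinge. The rest of the bridge is a bar 24 mm wide and 12 mm thick. nut_grip lies 75 mm along +x of it, and 31 mm above it with the nut at its lower stop, 40 mm above it at the upper stop
- bridge_hinge (a point): point on the bridge's vertical hinge axis, at the height of bridge_end and 165 mm from it
- bridge (a joint): bridge angle in rad: 0 over the cartridge, grows as its free end swings clockwise seen from above, towards the stand's left, up to 1.4; friction about 0.15 N m (1 N at the orange end), stays where left. Clear of the cartridge above 0.6
- cartridge_mid (a point): centre of the green gas cartridge, 66 mm across and 92 mm tall with its brass neck; stands loosely in its steel cup (32 mm deep), this point 46 mm above its foot
- spare: yellow spare gas cartridge, same size as the green one, loose on the bench; origin under its centre; not to be touched
- wash_bottle: white wash bottle with orange cap, 66 mm across, 200 mm tall, loose; origin under its centre; leave alone
- beaker: empty glass beaker, 72 mm across, 95 mm tall, loose; origin under its centre; leave alone
- dish_a: closed red culture dish, 93 mm across, 16 mm tall, loose on the base plate in front of the cup; leave alone
- dish_b: closed yellowish culture dish, 93 mm across, 16 mm tall, loose on the bench; leave alone
- screwdriver: black-handled screwdriver, 140 mm long, lying loose on the base plate between cup and burner; leave alone
- ruler: green ruler, 200 x 34 x 5 mm, loose on the bench; leave alone
- marker: white marker pen with blue cap, 120 mm long, loose on the bench; leave alone

How it is judged:
By the outcome, as a careful person would: the job done as asked, in the order asked, and still so for the second after the job is handed in, with the robot touching nothing.
It also fails if it takes over 72 s, if anything falls off the work surface, if the arm or the gripper's body presses on something with over 40 N, if the wrist force passes 120 N, or if a joint passes its speed limit or range.

### The arm

A 6-joint arm with a two-finger parallel gripper is mounted at the origin on the work surface. World frame = base frame: x ahead of the robot, y to its left, z up, the work surface at z = 0. Lengths are in m, angles in degrees, forces in N, time in s.
With the tool pointing down it reaches from about 0.25 to 0.725 m from the base axis. Payload 9.7 kg.
Tool frame: the origin (TCP) lies between the finger pads; the fingertips stand 17 mm ahead of it and the grasp point (between the pads) lies 2 mm behind it; z points along the fingers, y is the direction in which the jaws open and shut (so a half turn about z gives the same grasp; the last joint's range is limited). The gripper opens to 85 mm and grips with 20 to 120 N. Pads are 22 mm wide; open, the fingers measure 114 mm over their backs; the gripper's body (76 mm by 85 mm) begins 54 mm behind the grasp point. The pads swing forward as they close: fully open they stand 13 mm farther back than shut.
Start: joints at [-72.536, 4.979, 10.078, 95.1, 0, 90], TCP at [0.165, -0.525, 0.248] pointing down, gripper open.
Joint ranges: [-179.16, 179.16], [-48.56, 103.87], [-65.8, 70.77], [-126.05, 130.52], [-82.76, 87.17], [-180, 180]. Speed limits (degrees/s): [127.2, 127.2, 147.25, 180, 180, 180].

### API

Orientations are given as [roll, pitch, yaw] about the fixed x, y, z axes, in that order (R = Rz(yaw) Ry(pitch) Rx(roll)).
In Python, from workcell import monitor, cams, order gives the robot as it stands. The module is installed in compiled form; this text tells all that it offers.
- The arm moves only by the shell command python3 -m handwheel 'ROWS' [OPENING] [FORCE]. ROWS is JSON, a list of rows, each a list of 6 numbers: the shift along the tool's x, y, z in m, then the turn, a rotation vector about the tool's x, y, z in degrees. In form: [[tx, ty, tz, wx, wy, wz], ...]. A call has exactly 8 rows; each row shifts and turns the commanded pose from where the row before left it, along the tool's axes as they then stand; what a row does not reach is not made up. A row lasts 1/12 s, in which the tool goes at most 41.7 mm and 7.16 degrees, less where a joint would pass 70% of its speed; a pose out of reach is approached as far as the arm can. A call is refused whole if a number of a shift passes 0.0417 or a number of a turn 7.16, either way. A call with a gripper value outside its range is refused whole. OPENING is the opening, from -1 (shut) to 1 (fully open), set as the call begins (- or left out, the last holds). The fingers move at their own pace and stop on an object; FORCE is the grip in N (left out, the last holds). Time passes only in rows, so rows that do not move let the fingers close, or fill a call up. It gives the time, the measured TCP pose, the force and the opening at its end, in the units of the state.
- monitor.get_obs(): the state, without advancing time (a new reading comes with each control period).
- cams.camera(name): name is "scene" or "top" or "wrist"; returns a dict with "img" (400x640x3 uint8, red, green, blue), "depth" (400x640 float32, m along the optical axis (not along the pixel's ray), 0 where there is no reading), "fx", "fy", "cx", "cy" (pixels), "rvec" (rotation vector, rad) and "tvec" (3), from world to camera coordinates, as OpenCV has them; the wrist camera has in their place "tool_from_camera" (4x4, takes a point from camera to tool coordinates, whose origin is the TCP and whose axes are the flange's). Camera axes: x right, y down, z forward; pixel columns grow to the right and rows downward; lengths in m; the calibration is good to about 2 mm. A picture is of the moment at which its call begins: read the wrist's pose just before it.
- order.job_done(): hands the job in, once; it reports no verdict.
The state is a dict: "time": time; "q": joint angles; "qd": joint speeds; "joint_efforts": joint torques, N m; "ee_pos": TCP position; "tcp_rot": TCP orientation; "wrist_force": force on the tool from outside, world axes, zero at the start; "torque": the same for the moment, N m; "opening": finger opening in m.
Only numpy, scipy, OpenCV 4.12 (cv2) and the standard library are available. Lean on these libraries where they do the work, as an engineer would, in place of code of your own. Each camera call takes 0.05 s, during which the arm holds its last target. There are 200 camera calls.

## Working session

There is one attempt and no reset: what is moved stays moved. The work goes in short steps, Python scripts to look and compute and a shell command to move; the robot and the scene stay as the last step left them, time stands still between calls to the robot, and variables do not carry over. Pictures are saved under pics/ and viewed, about 8 in all and at most 12, crops included, and the job is handed in when it is done.

```bash
mkdir -p pics; cat > h.py <<'E'
import numpy as np,cv2
from workcell import monitor,cams,order
def snap(n,f):
    o=monitor.get_obs(); c=cams.camera(n); cv2.imwrite(f'pics/{f}.png',c['img'][:,:,::-1]); np.save(f'pics/{f}.npy',{**c,'obs':o},allow_pickle=True); return c
def load(f): return np.load(f'pics/{f}.npy',allow_pickle=True).item()
def Rpy(r):
    from scipy.spatial.transform import Rotation as S
    return S.from_euler('xyz',r,degrees=True).as_matrix()
def pose(c):
    "R,t: camera->world"
    if 'rvec' in c:
        R=cv2.Rodrigues(np.array(c['rvec'],float))[0]; return R.T,-R.T@np.array(c['tvec']).ravel()
    T=np.array(c['tool_from_camera']); R=Rpy(c['obs']['tcp_rot']); return R@T[:3,:3],R@T[:3,3]+np.array(c['obs']['ee_pos'])
def ray(c,u,v,z):
    R,t=pose(c); d=R@np.array([(u-c['cx'])/c['fx'],(v-c['cy'])/c['fy'],1]); return t+d*(z-t[2])/d[2]
def cloud(c):
    R,t=pose(c); v,u=np.mgrid[0:400,0:640]; d=c['depth']
    P=np.stack([(u-c['cx'])/c['fx']*d,(v-c['cy'])/c['fy']*d,d],-1)@R.T+t; P[d<=0]=np.nan; return P
E
python3 - <<'E'
from h import *
print(monitor.get_obs())
snap('top','top0');snap('scene','sc0')
E
```

```text
{'time': 0.0, 'q': array([-7.25373343e+01,  5.01142483e+00,  1.00336659e+01,  9.51007611e+01,
       -3.06858757e-03,  8.99987693e+01]), 'qd': array([ 0.02428209,  0.052217  ,  0.06335839, -0.0174412 ,  0.00893923,
       -0.11800202]), 'joint_efforts': array([ 4.59454077e-04, -5.20388496e+01,  4.64799213e+01,  1.63811079e-02,
       -1.35124492e-05, -8.96451553e-07]), 'ee_pos': array([ 0.16496679, -0.52444689,  0.24757289]), 'tcp_rot': array([-1.79921480e+02,  3.06689805e-03,  1.74639007e+01]), 'wrist_force': array([0.12321231, 0.31356008, 0.643039  ]), 'torque': array([-0.03790728, -0.01119304, -0.00624916]), 'opening': 0.0853150341158526}
```

View pics/top0.png

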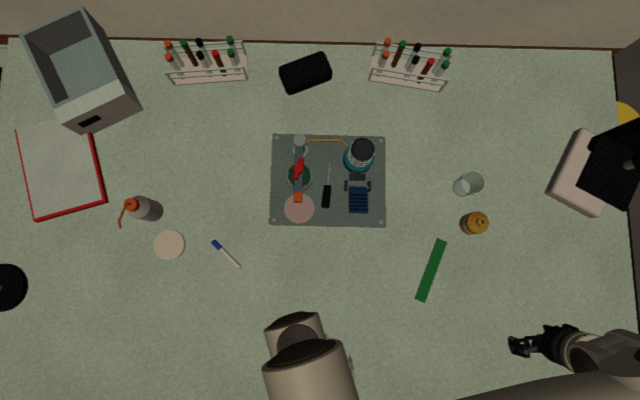

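View pics/sc0.png

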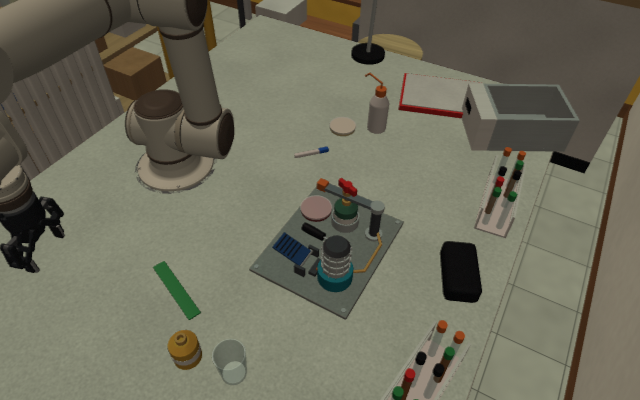

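The top view has the stand at px (270–385, 134–227), pedal at (358,200), orange block at (298,197) and red nut at (298,168), with the stand roughly aligned with the world axes. Next I'll measure these with colour masks and depth.

```bash
cat > m.py <<'E'
from h import *
import sys
def blobs(c,amin=8,box=None):
    P=cloud(c); hsv=cv2.cvtColor(c['img'],cv2.COLOR_RGB2HSV); H,S,V=cv2.split(hsv)
    M={'red':((H<5)|(H>174))&(S>170)&(V>60),'orange':(H>=5)&(H<13)&(S>170)&(V>60),'blue':(H>105)&(H<125)&(S>110),'green':(H>50)&(H<85)&(S>80),'teal':(H>88)&(H<102)&(S>140)}
    for k,m in M.items():
        n,L,st,ce=cv2.connectedComponentsWithStats(m.astype(np.uint8))
        for i in range(1,n):
            if st[i,4]<amin: continue
            p=P[L==i]; q=np.nanmedian(p,0)
            if not(0.2<q[0]<0.8 and -0.3<q[1]<0.3): continue
            print(k,st[i],ce[i].round(1),'med',q.round(3),'min',np.nanpercentile(p,3,0).round(3),'max',np.nanpercentile(p,97,0).round(3))
E
python3 - <<'E'
from m import *
for f in('top0','sc0'):
    c=load(f); print(f,c['fx'],pose(c)[1]); blobs(c)
c=load('top0'); P=cloud(c)
# plate mask by height & gray
m=(abs(P[...,2]-.012)<.006)&(P[...,0]>.3)&(P[...,0]<.8)&(abs(P[...,1])<.3)
hsv=cv2.cvtColor(c['img'],cv2.COLOR_RGB2HSV); print(hsv[215,330],hsv[250,330],P[215,330],P[250,330])
g=(c['img'].astype(int)); m=((g[...,1]-g[...,0])<14)&(abs(g[...,1]-g[...,2])<15)
m=m.astype(np.uint8); m[:125]=0;m[235:]=0;m[:,:260]=0;m[:,395:]=0
m=cv2.morphologyEx(m,cv2.MORPH_OPEN,np.ones((3,3)))
k=max(cv2.findContours(m,0,2)[0],key=cv2.contourArea); r=cv2.minAreaRect(k);print(r)
b=cv2.boxPoints(r); print([ray(c,*p,.012).round(3) for p in b], ray(c,*r[0],.012))
E
```

```text
top0 403.7565915257087 [0.3434975  0.01256781 1.25069858]
red [293 158  11  22 134] [297.9 168.4] med [0.588 0.043 0.165] min [0.56  0.032 0.139] max [0.613 0.054 0.169]
orange [294 192   8  10  80] [297.5 196.5] med [0.513 0.042 0.136] min [0.5   0.034 0.132] max [0.526 0.053 0.139]
blue [349 187  19  26 371] [357.8 199. ] med [ 0.521 -0.136  0.048] min [ 0.481 -0.163  0.034] max [ 0.56  -0.11   0.062]
blue [212 240   9  10  49] [216.1 244.2] med [0.382 0.291 0.013] min [0.37  0.279 0.008] max [0.393 0.304 0.018]
green [303 165   7  19  88] [305.6 174.8] med [0.584 0.024 0.085] min [0.565 0.014 0.077] max [0.611 0.03  0.093]
green [289 167   5  17  52] [290.8 174.7] med [0.586 0.065 0.086] min [0.564 0.059 0.08 ] max [0.606 0.071 0.092]
teal [344 148  29  26 178] [354.2 164.7] med [ 0.62  -0.117  0.055] min [ 0.606 -0.175  0.036] max [ 0.668 -0.094  0.06 ]
sc0 484.3903646548825 [ 0.95545997 -0.78632825  1.06828989]
red [339 178  18  18 174] [347.6 186.9] med [0.594 0.035 0.163] min [0.566 0.027 0.147] max [0.619 0.051 0.169]
orange [317 179  12  13  93] [322.  184.2] med [0.517 0.03
[... 196 characters left out ...]
 [291.9 249.3] med [ 0.528 -0.138  0.047] min [ 0.486 -0.164  0.036] max [ 0.563 -0.112  0.061]
green [335 199  23  20 313] [345.2 210. ] med [0.6   0.024 0.084] min [0.567 0.009 0.063] max [0.622 0.049 0.094]
teal [317 261  36  31 510] [334.3 280.1] med [ 0.673 -0.172  0.05 ] min [ 0.617 -0.184  0.017] max [ 0.698 -0.126  0.058]
[48 33 78] [ 39  39 125] [ 0.4756739  -0.05448166  0.01096207] [ 0.3685231  -0.0559116  -0.00186002]
((327.9931945800781, 180.28555297851562), (116.15755462646484, 91.45026397705078), 1.3639276027679443)
[array([0.443, 0.133, 0.012]), array([0.733, 0.134, 0.012]), array([ 0.731, -0.235,  0.012]), array([ 0.439, -0.224,  0.012])] [ 0.58445593 -0.04741182  0.012     ]
```

```bash
python3 -m handwheel '[[0.0271,-0.0169,0,0,0,0],[0.0271,-0.0169,0,0,0,0],[0.0271,-0.0169,0,0,0,0],[0.0271,-0.0169,0,0,0,0],[0.0271,-0.0169,0,0,0,0],[0.0271,-0.0169,0,0,0,0],[0.0271,-0.0169,0,0,0,0],[0.0271,-0.0169,0,0,0,0]]' -1 40
python3 -m handwheel '[[0.0271,-0.0169,0,0,0,0],[0.0271,-0.0169,0,0,0,0],[0.0271,-0.0169,0,0,0,0],[0.0271,-0.0169,0,0,0,0],[0.0271,-0.0169,0,0,0,0],[0.0271,-0.0169,0,0,0,0],[0.0271,-0.0169,0,0,0,0],[0.0271,-0.0169,0,0,0,0]]'
python3 -m handwheel '[[0,0,0.01,0,0,5.82],[0,0,0.01,0,0,5.82],[0,0,0.01,0,0,5.82],[0,0,0.01,0,0,0],[0,0,0.01,0,0,0],[0,0,0,0,0,0],[0,0,0,0,0,0],[0,0,0,0,0,0]]'
python3 - <<'E'
from h import *
print(monitor.get_obs()['q'])
snap('wrist','w1')
from m import blobs
blobs(load('w1'),60)
E
```

```text
time: 0.77
ee_pos: [0.3319, -0.3292, 0.2481]
tcp_rot: [-180.0, 0.0, 17.5]
wrist_force: [0.9, -1.3, -0.6]
opening: 0.0
time: 1.43
ee_pos: [0.4982, -0.1351, 0.248]
tcp_rot: [-180.0, 0.0, 17.5]
wrist_force: [-0.1, -1.3, 0.1]
opening: 0.0002
time: 2.1
ee_pos: [0.4975, -0.1368, 0.1988]
tcp_rot: [180.0, -0.0, 0.1]
wrist_force: [-0.1, -0.1, -0.3]
opening: 0.0
[-1.53705360e+01 -4.56968446e-01 -1.02386576e+00  8.94033014e+01
 -5.71001631e-04  1.64558879e+02]
red [295  44  12   7  64] [299.8  47.7] med [ 0.608 -0.123  0.038] min [ 0.607 -0.128  0.034] max [ 0.611 -0.12   0.04 ]
orange [326  45  13   7  70] [332.7  48.4] med [ 0.608 -0.149  0.038] min [ 0.607 -0.153  0.031] max [ 0.61  -0.144  0.04 ]
orange [   0  169   43   54 1406] [ 16.8 192.9] med [0.519 0.033 0.132] min [0.504 0.032 0.115] max [0.529 0.038 0.139]
blue [ 278  107   74  111 6369] [314.9 159. ] med [ 0.529 -0.135  0.049] min [ 0.484 -0.162  0.038] max [ 0.563 -0.108  0.062]
green [   0   10  107  108 7495] [57.4 65.1] med [0.59  0.027 0.087] min [0.562 0.012 0.065] max [0.619 0.054 0.095]
teal [ 257    0  122   51 2784] [317.1  26.1] med [ 0.619 -0.137  0.057] min [ 0.609 -0.173  0.03 ] max [ 0.634 -0.101  0.059]
```

View pics/w1.png

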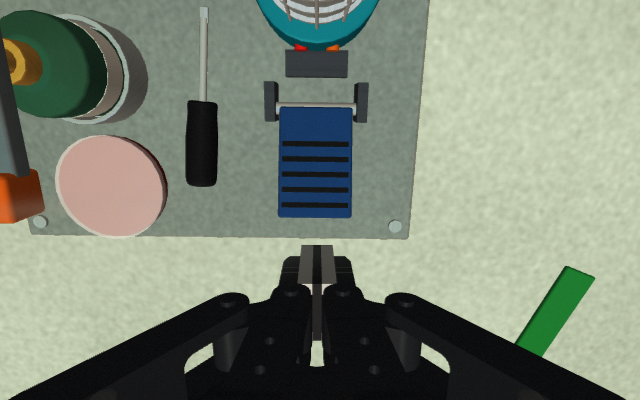

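The wrist view shows the pedal at px (278–351, 107–217), centred ahead of the fingers, and the path down is clear. I'll press in steps.

```bash
python3 -m handwheel '[[0,0,0.02,0,0,0],[0,0,0.02,0,0,0],[0,0,0.02,0,0,0],[0,0,0.02,0,0,0],[0,0,0.02,0,0,0],[0,0,0.015,0,0,0],[0,0,0,0,0,0],[0,0,0,0,0,0]]'
python3 -m handwheel '[[0,0,0.004,0,0,0],[0,0,0.004,0,0,0],[0,0,0.004,0,0,0],[0,0,0.003,0,0,0],[0,0,0.003,0,0,0],[0,0,0.003,0,0,0],[0,0,0,0,0,0],[0,0,0,0,0,0]]'
python3 -m handwheel '[[0,0,0.001,0,0,0],[0,0,0.001,0,0,0],[0,0,0.001,0,0,0],[0,0,0.001,0,0,0],[0,0,0,0,0,0],[0,0,0,0,0,0],[0,0,0,0,0,0],[0,0,0,0,0,0]]'
```

```text
time: 2.82
ee_pos: [0.4974, -0.1366, 0.0836]
tcp_rot: [-180.0, 0.0, 0.0]
wrist_force: [0.6, 0.5, 0.6]
opening: 0.0003
time: 3.48
ee_pos: [0.4977, -0.1368, 0.0632]
tcp_rot: [180.0, -0.0, 0.0]
wrist_force: [-3.2, 0.2, 7.6]
opening: -0.0002
time: 4.15
ee_pos: [0.4975, -0.1368, 0.0594]
tcp_rot: [180.0, -0.0, 0.0]
wrist_force: [-4.1, 0.3, 8.4]
opening: -0.0001
```

```bash
python3 -m handwheel '[[0,0,0.001,0,0,0],[0,0,0.001,0,0,0],[0,0,0.001,0,0,0],[0,0,0,0,0,0],[0,0,0,0,0,0],[0,0,0,0,0,0],[0,0,0,0,0,0],[0,0,0,0,0,0]]'
python3 -m handwheel '[[0,0,0.001,0,0,0],[0,0,0.001,0,0,0],[0,0,0,0,0,0],[0,0,0,0,0,0],[0,0,0,0,0,0],[0,0,0,0,0,0],[0,0,0,0,0,0],[0,0,0,0,0,0]]'
```

```text
time: 4.82
ee_pos: [0.4973, -0.1368, 0.0564]
tcp_rot: [180.0, -0.0, -0.0]
wrist_force: [-4.9, 0.2, 9.4]
opening: 0.0001
time: 5.48
ee_pos: [0.4973, -0.1368, 0.0551]
tcp_rot: [180.0, -0.0, -0.0]
wrist_force: [-8.8, 0.7, 14.2]
opening: -0.0002
```

```bash
python3 -m handwheel '[[0,0,0.0005,0,0,0],[0,0,0.0005,0,0,0],[0,0,0,0,0,0],[0,0,0,0,0,0],[0,0,0,0,0,0],[0,0,0,0,0,0],[0,0,0,0,0,0],[0,0,0,0,0,0]]'
python3 -m handwheel '[[0,0,0,0,0,0],[0,0,0,0,0,0],[0,0,0,0,0,0],[0,0,0,0,0,0],[0,0,0,0,0,0],[0,0,0,0,0,0],[0,0,0,0,0,0],[0,0,0,0,0,0]]'
python3 -m handwheel '[[0,0,0,0,0,0],[0,0,0,0,0,0],[0,0,0,0,0,0],[0,0,0,0,0,0],[0,0,0,0,0,0],[0,0,0,0,0,0],[0,0,0,0,0,0],[0,0,0,0,0,0]]'
python3 - <<'E'
from h import *
from m import blobs
blobs(snap('wrist','w2') and load('w2'),300)
E
```

```text
time: 6.15
ee_pos: [0.4974, -0.1368, 0.055]
tcp_rot: [179.9, -0.1, -0.0]
wrist_force: [-11.8, 1.0, 23.6]
opening: 0.0001
time: 6.82
ee_pos: [0.4974, -0.1368, 0.055]
tcp_rot: [179.9, -0.1, -0.0]
wrist_force: [-11.9, 2.0, 22.9]
opening: 0.0002
time: 7.48
ee_pos: [0.4974, -0.1368, 0.055]
tcp_rot: [179.9, -0.1, -0.0]
wrist_force: [-11.3, 2.1, 24.4]
opening: 0.0003
blue [  243   112   143   192 17558] [312.6 184.6] med [ 0.539 -0.135  0.038] min [ 0.49  -0.163  0.036] max [ 0.562 -0.108  0.039]
```

The force rose sharply at z≈0.055, and the pedal then lay flat at z≈0.038. It was held for over 2 s, so I'll release it and go look at the nut.

```bash
python3 -m handwheel '[[0,0,-0.01,0,0,0],[0,0,-0.02,0,0,0],[0,0,-0.03,0,0,0],[0,0,-0.04,0,0,0],[0,0,-0.04,0,0,0],[0,0,-0.04,0,0,0],[0,0,-0.04,0,0,0],[0,0,-0.025,0,0,0]]' 1
python3 -m handwheel '[[0,-0.03,0,0,0,0],[0,-0.03,0,0,0,0],[0,-0.03,0,0,0,0],[0,-0.03,0,0,0,0],[0,-0.03,0,0,0,0],[0,-0.03,0,0,0,0],[0.01,0,0,0,0,0],[0,0,0,0,0,0]]'
python3 - <<'E'
from h import *
from m import blobs
snap('wrist','w3');c=load('w3');print(c['obs']['q'].round(1));blobs(c,80)
P=cloud(c);hsv=cv2.cvtColor(c['img'],cv2.COLOR_RGB2HSV);H,S,V=cv2.split(hsv)
m=((H<5)|(H>174))&(S>170)&(V>60)&(P[...,2]>.13)
p=P[m];t=np.percentile(p[:,2],90);print('top',t);q=p[p[:,2]>t-.005][:,:2]
print(cv2.minAreaRect((q*1000).astype(np.float32)))
m=(H>=5)&(H<13)&(S>170)&(V>60)&(P[...,2]>.12)&(P[...,0]<.56); p=P[m];t=np.percentile(p[:,2],90);print('orange top',t,cv2.minAreaRect((p[p[:,2]>t-.004][:,:2]*1000).astype(np.float32)))
E
```

```text
time: 8.2
ee_pos: [0.4977, -0.1366, 0.3018]
tcp_rot: [179.9, -0.3, 0.0]
wrist_force: [1.3, -0.6, 0.2]
opening: 0.0854
time: 8.87
ee_pos: [0.509, 0.0206, 0.2972]
tcp_rot: [-179.0, -0.0, 1.9]
wrist_force: [1.3, -0.2, 1.1]
opening: 0.0858
[  1.8   0.8  11.2 100.4   1.  180. ]
red [ 270   39   44   90 2187] [291.4  83.3] med [0.592 0.043 0.167] min [0.565 0.031 0.161] max [0.618 0.055 0.169]
orange [278 163  29  35 942] [291.9 180.1] med [0.517 0.044 0.138] min [0.504 0.033 0.134] max [0.53  0.055 0.139]
blue [ 439  122   58   84 3574] [466.9 160.9] med [ 0.528 -0.134  0.049] min [ 0.484 -0.162  0.038] max [ 0.563 -0.107  0.062]
blue [ 92 245  25  22 234] [103.9 255.9] med [0.384 0.292 0.016] min [0.372 0.28  0.014] max [0.396 0.304 0.017]
green [ 309   56   25   68 1166] [319.8  89.9] med [0.591 0.025 0.088] min [0.566 0.014 0.082] max [0.616 0.032 0.094]
green [264  58  16  53 416] [270.7  83.9] med [0.594 0.069 0.086] min [0.576 0.062 0.082] max [0.614 0.075 0.09 ]
teal [ 432    0   90   81 2540] [458.4  47. ] med [ 0.632 -0.102  0.056] min [ 0.61  -0.155  0.021] max [ 0.674 -0.091  0.059]
top 0.1683268597836424
((591.16455078125, 43.883583068847656), (23.70108985900879, 60.96119689941406), 60.08760452270508)
orange top 0.13903929814724117 ((516.3997802734375, 44.575225830078125), (23.212703704833984, 27.520978927612305), 88.80809783935547)
```

View pics/w3.png

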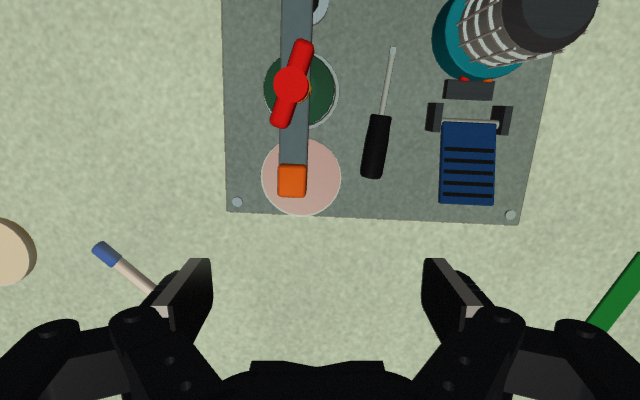

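The pedal sprang back (z 0.038–0.062). The nut is at px (291,84), with its bar tilted about −17°, and the block is at (292,180). Joint 6 is at its limit, so I'll unwind it almost a full turn. That leaves enough range to loosen the nut in one grasp.

```bash
python3 - <<'E'
from h import *
c=load('w3');P=cloud(c);hsv=cv2.cvtColor(c['img'],cv2.COLOR_RGB2HSV);H,S,V=cv2.split(hsv)
m=((H<5)|(H>174))&(S>170)&(V>60)&(P[...,2]>.16)
p=P[m][:,:2];ce=p.mean(0);d=p-ce;r=np.linalg.norm(d,axis=1)
for k in(0,.016,.02):
    w,v=np.linalg.eigh(np.cov(d[r>k].T));print(k,len(d[r>k]),ce,np.degrees(np.arctan2(v[1,1],v[0,1])))
a=np.degrees(np.arctan2(d[:,1],d[:,0]))%180;print(np.median(a[r>.024]))
# wing end centres
for s in(1,-1):
    e=p[(r>.024)&(s*d[:,0]>0)];print(e.mean(0))
print('col z', np.nanpercentile(P[0:20,300:325,2],[50,95,100]))
t=load('sc0');Q=cloud(t);n=(abs(Q[...,0]-.682)<.03)&(abs(Q[...,1]-.043)<.03);print('column top',np.nanmax(Q[n][:,2]))
E
python3 -m handwheel '[[0,0,0,0,0,-7.1],[0,0,0,0,0,-7.1],[0,0,0,0,0,-7.1],[0,0,0,0,0,-7.1],[0,0,0,0,0,-7.1],[0,0,0,0,0,-7.1],[0,0,0,0,0,-7.1],[0,0,0,0,0,-7.1]]'
python3 -m handwheel '[[0,0,0,0,0,-7.1],[0,0,0,0,0,-7.1],[0,0,0,0,0,-7.1],[0,0,0,0,0,-7.1],[0,0,0,0,0,-7.1],[0,0,0,0,0,-7.1],[0,0,0,0,0,-7.1],[0,0,0,0,0,-7.1]]'
python3 -m handwheel '[[0,0,0,0,0,-7.1],[0,0,0,0,0,-7.1],[0,0,0,0,0,-7.1],[0,0,0,0,0,-7.1],[0,0,0,0,0,-7.1],[0,0,0,0,0,-7.1],[0,0,0,0,0,-7.1],[0,0,0,0,0,-7.1]]'
python3 -m handwheel '[[0,0,0,0,0,-7.1],[0,0,0,0,0,-7.1],[0,0,0,0,0,-7.1],[0,0,0,0,0,-7.1],[0,0,0,0,0,-7.1],[0,0,0,0,0,-7.1],[0,0,0,0,0,-7.1],[0,0,0,0,0,-7.1]]'
python3 -m handwheel '[[0,0,0,0,0,-7.1],[0,0,0,0,0,-7.1],[0,0,0,0,0,-7.1],[0,0,0,0,0,-7.1],[0,0,0,0,0,-7.1],[0,0,0,0,0,-7.1],[0,0,0,0,0,-7.1],[0,0,0,0,0,-7.1]]'
python3 -c "
from h import *
o=monitor.get_obs();print(o['q'].round(1),o['ee_pos'],o['tcp_rot'])"
```

```text
0 2115 [0.59175767 0.04339226] 161.39182855545477
0.016 857 [0.59175767 0.04339226] 161.4026843356415
0.02 612 [0.59175767 0.04339226] 161.41111947692394
161.3752132337709
[0.61675482 0.03484264]
[0.5658644  0.05186676]
col z [0.1286408  0.13124676 0.13248848]
column top 0.13592018122555438
time: 9.58
ee_pos: [0.5078, 0.0191, 0.2974]
tcp_rot: [-179.5, -0.8, 58.8]
wrist_force: [-0.4, 0.6, -0.0]
opening: 0.0852
time: 10.25
ee_pos: [0.5078, 0.0191, 0.2974]
tcp_rot: [179.6, -0.9, 115.6]
wrist_force: [0.4, 0.6, -0.6]
opening: 0.0854
time: 10.92
ee_pos: [0.5079, 0.0191, 0.2974]
tcp_rot: [179.0, -0.2, 172.4]
wrist_force: [-0.1, 0.4, -0.2]
opening: 0.0856
time: 11.58
ee_pos: [0.5078, 0.0191, 0.2974]
tcp_rot: [179.3, 0.7, -130.8]
wrist_force: [-0.1, 0.1, 0.1]
opening: 0.0854
time: 12.25
ee_pos: [0.5078, 0.0191, 0.2973]
tcp_rot: [-179.8, 0.9, -74.0]
wrist_force: [-0.2, -0.1, -0.4]
opening: 0.0854
[   1.6    0.6   11.1  100.5    1.  -104.4] [0.50783093 0.01913638 0.29734226] [-179.7847089     0.94769191  -73.95340366]
```

```bash
cat > go.py <<'E'
from h import *
import sys
from scipy.spatial.transform import Rotation as S
def go(x,y,z,yaw):
    o=monitor.get_obs();R=Rpy(o['tcp_rot']);print('pos',o['ee_pos'].round(4),'rot',o['tcp_rot'].round(2),'q',o['q'].round(1),'F',o['wrist_force'].round(1),'T',o['torque'].round(2))
    print('shift',(R.T@(np.array([x,y,z])-o['ee_pos'])).round(4),'turn',np.degrees(S.from_matrix(R.T@Rpy([180,0,yaw])).as_rotvec()).round(2))
if __name__=='__main__': go(*map(float,sys.argv[1:]))
E
python3 -m handwheel '[[0,0,0,0,0,-6.9],[0,0,0,0,0,-6.9],[0,0,0,0,0,-6.9],[0,0,0,0,0,-6.9],[0,0,0,0,0,-6.9],[0,0,0,0,0,-6.9],[0,0,0,0,0,-6.9],[0,0,0,0,0,-6.9]]'
python3 go.py 0.5915 0.0438 0.25 -18.6
```

```text
time: 12.92
ee_pos: [0.5078, 0.0191, 0.2974]
tcp_rot: [-179.1, 0.4, -18.8]
wrist_force: [-0.0, -0.6, 0.2]
opening: 0.0852
pos [0.5078 0.0191 0.2974] rot [-179.1     0.36  -18.77] q [   1.6    0.6   11.1  100.5    1.  -159.6] F [-0.  -0.6  0.2] T [-0.06  0.    0.03]
shift [ 0.0716 -0.0496  0.0477] turn [-0.9   0.36 -0.17]
```

```bash
python3 -m handwheel '[[0,0,0,-0.9,0.36,-0.17],[0.018,-0.0124,0.012,0,0,0],[0.018,-0.0124,0.012,0,0,0],[0.018,-0.0124,0.012,0,0,0],[0.0176,-0.0124,0.0117,0,0,0],[0,0,0,0,0,0],[0,0,0,0,0,0],[0,0,0,0,0,0]]'
python3 go.py 0.5915 0.0438 0.157 -18.6
python3 - <<'E'
from h import *
from m import blobs
snap('wrist','w4');blobs(load('w4'),50);snap('top','t4');blobs(load('t4'))
E
```

```text
time: 13.58
ee_pos: [0.5912, 0.0438, 0.2501]
tcp_rot: [180.0, 0.0, -19.0]
wrist_force: [0.0, 0.1, 0.2]
opening: 0.0851
pos [0.5912 0.0438 0.2501] rot [179.98   0.   -18.96] q [   4.2   11.1   17.1   96.    -0.  -156.8] F [0.  0.1 0.2] T [-0.02  0.    0.03]
shift [ 0.0003 -0.0002  0.0931] turn [ 0.02  0.   -0.36]
red [ 299  166   38   97 2457] [317.4 214. ] med [0.594 0.042 0.167] min [0.566 0.031 0.157] max [0.62  0.055 0.169]
orange [ 329  274   38   40 1087] [347.9 293.2] med [0.519 0.044 0.138] min [0.505 0.033 0.132] max [0.53  0.055 0.139]
blue [ 474  134   89  105 4703] [516.3 184. ] med [ 0.529 -0.134  0.049] min [ 0.485 -0.162  0.037] max [ 0.564 -0.107  0.062]
green [ 318  148   38   69 1307] [338.7 178.8] med [0.595 0.024 0.087] min [0.567 0.014 0.076] max [0.619 0.032 0.094]
green [280 167  20  51 583] [289.  193.4] med [0.596 0.067 0.087] min [0.577 0.061 0.082] max [0.614 0.074 0.093]
teal [ 428    0   96  102 3355] [457.3  59.3] med [ 0.653 -0.102  0.056] min [ 0.612 -0.136  0.021] max [ 0.692 -0.091  0.058]
blue [349 187  19  26 371] [358.  199.2] med [ 0.521 -0.137  0.049] min [ 0.481 -0.162  0.035] max [ 0.56  -0.111  0.061]
blue [212 240   9  10  49] [216.1 244.2] med [0.382 0.29  0.014] min [0.37  0.28  0.009] max [0.393 0.303 0.019]
teal [344 148  29  26 180] [353.9 164.6] med [ 0.62  -0.115  0.054] min [ 0.606 -0.174  0.034] max [ 0.668 -0.094  0.059]
```

View pics/w4.png

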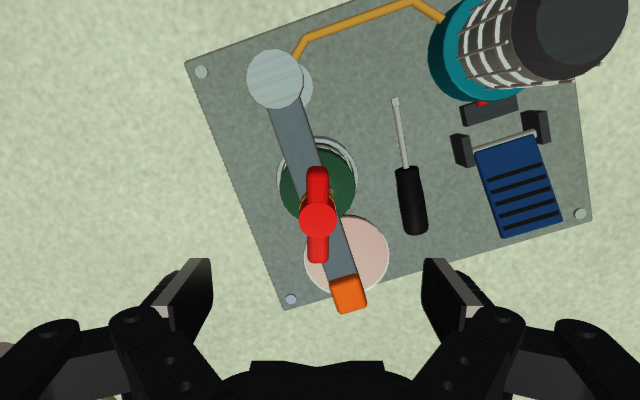

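The bar is parallel to the tool x axis and centred between the fingers (column 317). I'll descend and grip.

```bash
python3 -m handwheel '[[0.001,0,0.016,0,0,0],[0,0,0.016,0,0,0],[0,0,0.016,0,0,0],[0,0,0.016,0,0,0],[0,0,0.015,0,0,0],[0,0,0.014,0,0,0],[0,0,0,0,0,0],[0,0,0,0,0,0]]'
python3 -m handwheel '[[0,0,0,0,0,0],[0,0,0,0,0,0],[0,0,0,0,0,0],[0,0,0,0,0,0],[0,0,0,0,0,0],[0,0,0,0,0,0],[0,0,0,0,0,0],[0,0,0,0,0,0]]' -1 40
python3 go.py 0.592 0.0438 0.157 -18.6
```

```text
time: 14.35
ee_pos: [0.592, 0.0438, 0.1574]
tcp_rot: [-180.0, -0.0, -18.8]
wrist_force: [0.5, 0.1, 1.5]
opening: 0.0854
time: 15.02
ee_pos: [0.5926, 0.0441, 0.1574]
tcp_rot: [-180.0, -0.0, -18.8]
wrist_force: [-2.0, -1.1, 5.3]
opening: 0.0224
pos [0.5926 0.0441 0.1574] rot [-1.7997e+02 -5.0000e-02 -1.8780e+01] q [   4.3   10.1    5.7   85.5    0.  -157. ] F [-2.  -1.1  5.3] T [-0.11  0.33  0.01]
shift [-0.0005  0.0005  0.0004] turn [-0.03 -0.05 -0.18]
```

```bash
python3 -m handwheel '[[0,0,0,0,0,0],[0,0,0,0,0,0],[0,0,0,0,0,0],[0,0,0,0,0,0],[0,0,0,0,0,0],[0,0,0,0,0,0],[0,0,0,0,0,0],[0,0,0,0,0,0]]'
python3 go.py 0.592 0.0438 0.157 -18.6
python3 - <<'E'
from h import *
c=snap('wrist','w5'); cv2.imwrite('pics/w5c.png',c['img'][120:,140:500,::-1])
c=load('w4');P=cloud(c);hsv=cv2.cvtColor(c['img'],cv2.COLOR_RGB2HSV);H,S,V=cv2.split(hsv)
m=((H<5)|(H>174))&(S>170)&(V>60)&(P[...,2]>.13)
for lo in np.arange(.14,.175,.003):
    q=P[m&(P[...,2]>=lo)&(P[...,2]<lo+.003)]
    if len(q): print(round(lo,3),len(q),q.mean(0).round(4))
q=P[205:225,317];print(q[::5].round(4),P[175,317].round(4),P[255,317].round(4))
E
```

```text
time: 15.68
ee_pos: [0.5926, 0.0441, 0.1574]
tcp_rot: [-180.0, -0.0, -18.8]
wrist_force: [-1.0, -0.8, 6.9]
opening: 0.0225
pos [0.5926 0.0441 0.1574] rot [-1.7997e+02 -5.0000e-02 -1.8780e+01] q [   4.3   10.1    5.7   85.5    0.  -157. ] F [-1.  -0.8  6.9] T [-0.08  0.32  0.01]
shift [-0.0005  0.0005  0.0004] turn [-0.03 -0.05 -0.18]
0.146 10 [0.6098 0.0328 0.1477]
0.149 25 [0.6119 0.0361 0.1504]
0.152 24 [0.6115 0.0359 0.1536]
0.155 29 [0.6097 0.0382 0.1566]
0.158 31 [0.6115 0.037  0.1598]
0.161 74 [0.6093 0.036  0.1632]
0.164 868 [0.5939 0.043  0.1662]
0.167 1388 [0.5923 0.0436 0.1678]
[[0.6003 0.041  0.167 ]
 [0.5977 0.0419 0.1687]
 [0.5942 0.0431 0.1672]
 [0.5913 0.0441 0.1677]] [0.6181 0.0349 0.1669] [0.5689 0.0518 0.1677]
```

View pics/w5c.png

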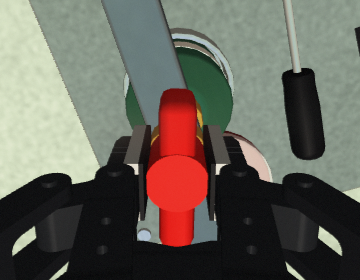

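The pads hold the 24 mm hub (the opening reads 22.5 mm), which is central. I'll raise the grip force and turn clockwise with the matching climb.

```bash
python3 -m handwheel '[[0,0,0,0,0,0],[0,0,0,0,0,0],[0,0,-0.00026,0,0,5],[0,0,-0.00026,0,0,5],[0,0,-0.00026,0,0,5],[0,0,-0.00026,0,0,5],[0,0,-0.00026,0,0,5],[0,0,-0.00026,0,0,5]]' -1 60
python3 go.py 0.592 0.0438 0.157 -18.6
python3 -m handwheel '[[0,0,-0.00026,0,0,5],[0,0,-0.00026,0,0,5],[0,0,-0.00026,0,0,5],[0,0,-0.00026,0,0,5],[0,0,-0.00026,0,0,5],[0,0,-0.00026,0,0,5],[0,0,-0.00026,0,0,5],[0,0,-0.00026,0,0,5]]'
python3 go.py 0.592 0.0438 0.157 -18.6
python3 - <<'E'
from h import *
from m import blobs
c=snap('wrist','w6'); cv2.imwrite('pics/w6c.png',c['img'][120:,140:500,::-1]); blobs(load('w6'),300)
E
```

```text
time: 16.4
ee_pos: [0.5919, 0.0442, 0.159]
tcp_rot: [180.0, 0.0, -49.0]
wrist_force: [-5.7, -0.9, 7.3]
opening: 0.0215
pos [0.5919 0.0442 0.159 ] rot [ 1.800e+02  3.000e-02 -4.902e+01] q [   4.3   10.1    5.9   85.8    0.  -126.7] F [-5.7 -0.9  7.3] T [-0.03  1.31  0.15]
shift [0.0003 0.0002 0.002 ] turn [-0.000e+00  3.000e-02 -3.042e+01]
time: 17.07
ee_pos: [0.5903, 0.0443, 0.1609]
tcp_rot: [179.8, 0.0, -89.0]
wrist_force: [-14.9, 0.2, 11.7]
opening: 0.0209
pos [0.5903 0.0443 0.1609] rot [ 1.7978e+02  4.0000e-02 -8.9000e+01] q [  4.3  10.1   6.1  86.2   0.1 -86.7] F [-14.9   0.2  11.7] T [0.13 3.2  0.22]
shift [ 0.0005 -0.0017  0.0039] turn [  0.17   0.17 -70.4 ]
red [ 288  209   59  158 6752] [317.6 287.5] med [0.591 0.042 0.171] min [0.582 0.017 0.156] max [0.601 0.072 0.172]
orange [ 438  233   71   64 2902] [469.9 265.5] med [0.52  0.048 0.137] min [0.505 0.039 0.118] max [0.53  0.061 0.139]
green [ 264  162  106   69 4804] [317.9 196.4] med [0.591 0.028 0.088] min [0.563 0.013 0.072] max [0.619 0.045 0.095]
```

View pics/w6c.png

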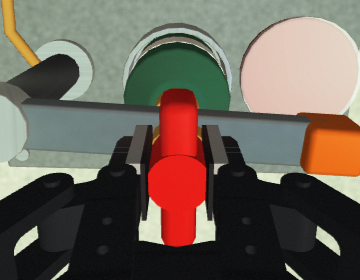

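```bash
python3 -m handwheel '[[0,0.001,-0.0003,0,0,0],[0,0.001,-0.0003,0,0,0],[0,0,0,0,0,0],[0,0,-0.00026,0,0,5],[0,0,-0.00026,0,0,5],[0,0,-0.00026,0,0,5],[0,0,-0.00026,0,0,5],[0,0,0,0,0,0]]'
python3 go.py 0.590 0.0438 0.157 -18.6
```

```text
time: 17.78
ee_pos: [0.5891, 0.0444, 0.1621]
tcp_rot: [179.8, -0.0, -109.1]
wrist_force: [-10.5, 1.0, 6.8]
opening: 0.0213
pos [0.5891 0.0444 0.1621] rot [ 179.83   -0.   -109.07] q [  4.3   9.8   5.9  86.2   0.1 -66.7] F [-10.5   1.    6.8] T [ 0.24  2.25 -0.06]
shift [ 0.0003 -0.0011  0.0051] turn [  0.13   0.13 -90.47]
```

```bash
python3 -m handwheel '[[0.0005,0.0014,0,0,0,0],[0,0,-0.00026,0,0,5],[0,0,-0.00026,0,0,5],[0,0,-0.00026,0,0,5],[0,0,-0.00026,0,0,5],[0,0,-0.00026,0,0,5],[0,0,-0.00026,0,0,5],[0,0,0,0,0,0]]'
python3 go.py 0.590 0.0438 0.157 -18.6
python3 -m handwheel '[[0,0,-0.00016,0,0,3],[0,0,-0.00016,0,0,3],[0,0,-0.00016,0,0,3],[0,0,0,0,0,0],[0,0,0,0,0,0],[0,0,0,0,0,0],[0,0,0,0,0,0],[0,0,0,0,0,0]]'
python3 go.py 0.590 0.0438 0.157 -18.6
```

```text
time: 18.45
ee_pos: [0.5877, 0.0447, 0.1637]
tcp_rot: [179.8, -0.1, -139.1]
wrist_force: [-9.7, 1.9, 8.0]
opening: 0.0215
pos [0.5877 0.0447 0.1637] rot [ 1.7984e+02 -6.0000e-02 -1.3905e+02] q [  4.3   9.6   5.9  86.4   0.1 -36.6] F [-9.7  1.9  8. ] T [ 0.46  2.13 -0.  ]
shift [-0.0012 -0.0022  0.0067] turn [   0.15    0.13 -120.45]
time: 19.12
ee_pos: [0.5875, 0.0445, 0.1642]
tcp_rot: [179.9, -0.1, -147.7]
wrist_force: [-11.8, 2.6, 6.9]
opening: 0.0211
pos [0.5875 0.0445 0.1642] rot [ 1.7985e+02 -1.1000e-01 -1.4775e+02] q [  4.3   9.6   5.9  86.4   0.1 -28. ] F [-11.8   2.6   6.9] T [0.51 2.47 0.03]
shift [-0.0018 -0.002   0.0072] turn [ 2.0000e-01  1.1000e-01 -1.2915e+02]
```

```bash
cat > nut.py <<'E'
from h import *
from m import blobs
import sys
f=sys.argv[1];snap('wrist',f);c=load(f);P=cloud(c);hsv=cv2.cvtColor(c['img'],cv2.COLOR_RGB2HSV);H,S,V=cv2.split(hsv)
m=((H<5)|(H>174))&(S>170)&(V>60)&(P[...,2]>.155)
p=P[m];t=np.percentile(p[:,2],[50,75,90]);q=p[p[:,2]>t[0]-.004][:,:2];w,v=np.linalg.eigh(np.cov(q.T))
print('nut top',t.round(4),'centre',q.mean(0).round(4),'axis',np.degrees(np.arctan2(v[1,1],v[0,1])).round(1))
E
python3 nut.py w7
python3 -m handwheel '[[0,0,-0.00016,0,0,3],[0,0,-0.00016,0,0,3],[0,0,-0.00016,0,0,3],[0,0,-0.00016,0,0,3],[0,0,0,0,0,0],[0,0,0,0,0,0],[0,0,0,0,0,0],[0,0,0,0,0,0]]'
python3 go.py 0.590 0.0438 0.157 -18.6
python3 nut.py w8
```

```text
nut top [0.1738 0.1744 0.1749] centre [0.5883 0.0446] axis -148.4
time: 19.83
ee_pos: [0.5872, 0.0445, 0.1648]
tcp_rot: [179.9, -0.2, -159.7]
wrist_force: [-14.1, 3.4, 8.5]
opening: 0.0214
pos [0.5872 0.0445 0.1648] rot [ 1.7987e+02 -1.7000e-01 -1.5975e+02] q [  4.3   9.6   6.   86.5   0.1 -16. ] F [-14.1   3.4   8.5] T [0.51 2.72 0.06]
shift [-0.0024 -0.0017  0.0078] turn [ 2.6000e-01  9.0000e-02 -1.4115e+02]
nut top [0.1745 0.1751 0.1755] centre [0.588  0.0447] axis -160.3
```

```bash
python3 -m handwheel '[[0.0019,0.0007,-0.0005,0,0,0],[0,0,0,0,0,0],[0,0,-0.00016,0,0,3],[0,0,-0.00016,0,0,3],[0,0,-0.00016,0,0,3],[0,0,0,0,0,0],[0,0,0,0,0,0],[0,0,0,0,0,0]]'
python3 go.py 0.590 0.0438 0.157 -18.6
python3 nut.py w9
```

```text
time: 20.55
ee_pos: [0.5867, 0.0441, 0.1655]
tcp_rot: [180.0, -0.0, -168.7]
wrist_force: [-5.3, 2.5, 1.9]
opening: 0.0212
pos [0.5867 0.0441 0.1655] rot [ 1.7997e+02 -3.0000e-02 -1.6873e+02] q [ 4.3  9.4  5.8 86.4  0.  -7. ] F [-5.3  2.5  1.9] T [0.42 0.94 0.07]
shift [-0.0031 -0.001   0.0085] turn [ 5.0000e-02  3.0000e-02 -1.5013e+02]
nut top [0.175  0.1756 0.1761] centre [0.5877 0.0443] axis -169.3
```

```bash
python3 -m handwheel '[[0,0,-0.00016,0,0,3],[0,0,-0.00016,0,0,3],[0,0,-0.00016,0,0,3],[0,0,0,0,0,0],[0,0,0,0,0,0],[0,0,0,0,0,0],[0,0,0,0,0,0],[0,0,0,0,0,0]]'
python3 go.py 0.590 0.0438 0.157 -18.6
python3 -m handwheel '[[0,0,-0.00016,0,0,3],[0,0,-0.00016,0,0,3],[0,0,0,0,0,0],[0,0,0,0,0,0],[0,0,0,0,0,0],[0,0,0,0,0,0],[0,0,0,0,0,0],[0,0,0,0,0,0]]'
python3 go.py 0.590 0.0438 0.157 -18.6
python3 nut.py w10
```

```text
time: 21.27
ee_pos: [0.5867, 0.0451, 0.1658]
tcp_rot: [179.9, -0.0, -177.6]
wrist_force: [-4.6, 7.0, 1.4]
opening: 0.0216
pos [0.5867 0.0451 0.1658] rot [ 1.7987e+02 -4.0000e-02 -1.7763e+02] q [ 4.3  9.4  5.8 86.5  0.1  2. ] F [-4.6  7.   1.4] T [1.45 0.89 0.69]
shift [-0.0033 -0.0014  0.0088] turn [ 9.0000e-02  1.6000e-01 -1.5903e+02]
time: 21.93
ee_pos: [0.5839, 0.0441, 0.1655]
tcp_rot: [180.0, -0.4, 176.3]
wrist_force: [-18.6, 1.8, 5.8]
opening: 0.0206
pos [0.5839 0.0441 0.1655] rot [180.    -0.41 176.26] q [ 4.3  9.4  5.8 86.8  0.1  8. ] F [-18.6   1.8   5.8] T [ 0.59  4.13 -0.08]
shift [-0.0062  0.0001  0.0085] turn [ 6.0000e-01 -7.0000e-02 -1.6514e+02]
nut top [0.175  0.1757 0.1761] centre [0.5868 0.0436] axis -170.6
```

The torque jumped to 0.69 N m at about 159° of turn and the grip then slipped. The nut axis stayed at −170.6°, which is 2.65 rad of turn and a 7.8 mm climb, so it is at the upper stop. I'll open and lift.

```bash
python3 -m handwheel '[[0,0,0,0,0,0],[0,0,0,0,0,0],[0,0,0,0,0,0],[0,0,0,0,0,0],[0,0,0,0,0,0],[0,0,0,0,0,0],[0,0,0,0,0,0],[0,0,0,0,0,0]]' 1
python3 -m handwheel '[[0,0,-0.01,0,0,0],[0,0,-0.02,0,0,0],[0,0,-0.03,0,0,0],[0,0,-0.03,0,0,0],[0.03,0,-0.01,0,0,0],[0.02,0,0,0,0,0],[0,0,0,0,0,0],[0,0,0,0,0,0]]'
python3 nut.py w11
python3 - <<'E'
from h import *
from m import blobs
from go import go
c=load('w11');blobs(c,60); go(.517,.044,.23,180)
snap('top','t11');blobs(load('t11'))
E
```

```text
time: 22.65
ee_pos: [0.5871, 0.044, 0.1665]
tcp_rot: [180.0, 0.0, 176.2]
wrist_force: [0.4, 0.1, -0.9]
opening: 0.0856
time: 23.32
ee_pos: [0.5369, 0.0474, 0.2679]
tcp_rot: [180.0, 0.1, 176.2]
wrist_force: [0.5, -0.6, -0.1]
opening: 0.0852
nut top [0.1751 0.1757 0.1763] centre [0.5887 0.0439] axis -170.4
red [ 298  234   37   88 2167] [316.1 277.8] med [0.586 0.044 0.175] min [0.561 0.034 0.159] max [0.616 0.054 0.177]
orange [ 295  146   33   41 1244] [310.9 166.3] med [0.514 0.045 0.138] min [0.502 0.034 0.125] max [0.528 0.056 0.139]
blue [546   0  31  13 261] [561.    4.6] med [0.394 0.295 0.014] min [0.389 0.286 0.005] max [0.399 0.305 0.017]
blue [  87  128   86   82 3748] [132.3 169. ] med [ 0.521 -0.133  0.051] min [ 0.483 -0.161  0.038] max [ 0.562 -0.107  0.063]
green [329 201  22  62 939] [338.4 231.4] med [0.585 0.064 0.087] min [0.563 0.057 0.07 ] max [0.612 0.075 0.094]
green [283 205  18  58 661] [292.1 232.8] med [0.583 0.022 0.087] min [0.564 0.014 0.075] max [0.61  0.029 0.093]
teal [ 111  242   79   40 1266] [156.6 258.3] med [ 0.617 -0.123  0.056] min [ 0.608 -0.169  0.021] max [ 0.629 -0.103  0.058]
pos [0.5373 0.0474 0.2672] rot [1.7997e+02 8.0000e-02 1.7623e+02] q [ 5.   3.9 11.  97.1  0.   8.8] F [ 0.8 -1.4 -0.5] T [-0.05  0.03 -0.05]
shift [ 0.0201 -0.0047  0.0372] turn [ 0.02  0.08 -3.77]
blue [349 187  19  26 379] [357.8 199.3] med [ 0.521 -0.136  0.049] min [ 0.481 -0.162  0.034] max [ 0.56  -0.11   0.062]
blue [212 240   9  10  49] [216.1 244.2] med [0.382 0.29  0.014] min [0.37  0.279 0.007] max [0.393 0.303 0.018]
teal [344 148  29  26 180] [354.1 164.8] med [ 0.62  -0.117  0.055] min [ 0.606 -0.175  0.034] max [ 0.669 -0.094  0.06 ]
```

View pics/w11.png

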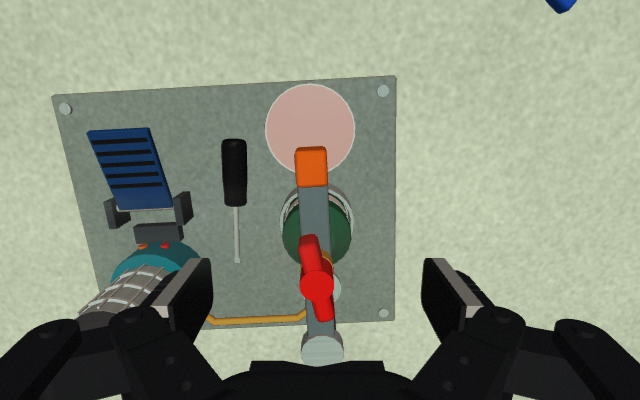

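The nut sits raised and the bridge is still over the cartridge, with the orange block at px (311,166). Next I'll grasp the block.

```bash
python3 -m handwheel '[[0.0229,-0.0045,0.01,0,0,0],[0,0,0.02,0,0,-3.77],[0,0,0.02,0,0,0],[0,0,0.02,0,0,0],[0,0,0.02,0,0,0],[0,0,0.02,0,0,0],[0,0,0.015,0,0,0],[0,0,0.012,0,0,0]]'
python3 go.py .514 .0447 .130 180
python3 -m handwheel '[[0,0,0,0,0,0],[0,0,0,0,0,0],[0,0,0,0,0,0],[0,0,0,0,0,0],[0,0,0,0,0,0],[0,0,0,0,0,0],[0,0,0,0,0,0],[0,0,0,0,0,0]]' -1 25
python3 go.py .514 .0447 .130 180
```

```text
time: 24.08
ee_pos: [0.5139, 0.0442, 0.1274]
tcp_rot: [180.0, -0.1, 180.0]
wrist_force: [0.1, 0.8, 0.2]
opening: 0.0855
pos [0.5139 0.0442 0.1274] rot [ 1.8000e+02 -1.2000e-01  1.7998e+02] q [ 4.9 -0.3 -8.7 81.7  0.   4.9] F [0.1 0.8 0.2] T [ 0.07  0.01 -0.02]
shift [-0.0001  0.0005 -0.0026] turn [ 0.   -0.12 -0.02]
time: 24.75
ee_pos: [0.5145, 0.0447, 0.1306]
tcp_rot: [179.9, 0.1, 180.0]
wrist_force: [-0.5, 1.6, 5.9]
opening: 0.0236
pos [0.5145 0.0447 0.1306] rot [1.7994e+02 1.2000e-01 1.7998e+02] q [ 4.9 -0.4 -8.5 81.8  0.   5. ] F [-0.5  1.6  5.9] T [ 0.45  0.04 -0.36]
shift [0.0005 0.     0.0006] turn [ 0.06  0.12 -0.02]
```

```bash
python3 -m handwheel '[[0,0,-0.002,0,0,0],[-0.00005,0.0043,0,0,0,1.5],[-0.0002,0.0087,0,0,0,3],[-0.0002,0.0087,0,0,0,3],[-0.0002,0.0087,0,0,0,3],[-0.0002,0.0087,0,0,0,3],[-0.0002,0.0087,0,0,0,3],[0,0,0,0,0,0]]'
python3 go.py .514 .0447 .130 180
python3 -m handwheel '[[-0.0002,0.0087,0,0,0,3],[-0.0002,0.0087,0,0,0,3],[-0.0002,0.0087,0,0,0,3],[-0.0002,0.0087,0,0,0,3],[-0.0002,0.0087,0,0,0,3],[-0.0002,0.0087,0,0,0,3],[-0.0002,0.0087,0,0,0,3],[-0.0002,0.0087,0,0,0,3]]'
python3 go.py .514 .0447 .130 180
```

```text
time: 25.42
ee_pos: [0.5219, 0.0919, 0.1307]
tcp_rot: [-180.0, 0.1, 163.3]
wrist_force: [7.7, -3.9, -7.7]
opening: 0.0235
pos [0.5219 0.0919 0.1307] rot [-1.7996e+02  1.1000e-01  1.6330e+02] q [10.   1.4 -6.6 81.9 -0.1 26.7] F [ 7.7 -3.9 -7.7] T [-0.68 -1.55 -0.41]
shift [-0.006  -0.0474  0.0008] turn [ -0.06   0.1  -16.7 ]
time: 26.08
ee_pos: [0.5548, 0.1511, 0.1307]
tcp_rot: [-179.9, 0.2, 139.3]
wrist_force: [10.6, -9.1, -7.1]
opening: 0.0234
pos [0.5548 0.1511 0.1307] rot [-179.93    0.2   139.27] q [15.3  7.6 -0.  82.3 -0.2 56.1] F [10.6 -9.1 -7.1] T [-1.62 -1.99  0.06]
shift [-0.0385 -0.1073  0.001 ] turn [ -0.14   0.17 -40.73]
```

```bash
python3 -m handwheel '[[-0.0012,0.0087,0.0005,0,0,3],[-0.0007,0.0087,0.0005,0,0,3],[-0.0002,0.0087,0,0,0,3],[-0.0001,0.0058,0,0,0,2],[0,0,0,0,0,0],[0,0,0,0,0,0],[0,0,0,0,0,0],[0,0,0,0,0,0]]'
python3 go.py .514 .0447 .130 180
python3 -m handwheel '[[0,0,0,0,0,0],[0,0,0,0,0,0],[0,0,0,0,0,0],[0,0,0,0,0,0],[0,0,0,0,0,0],[0,0,0,0,0,0],[0,0,0,0,0,0],[0,0,0,0,0,0]]' 1
python3 -m handwheel '[[0,0,-0.01,0,0,0],[0,0,-0.02,0,0,0],[0,0,-0.03,0,0,0],[0,0,-0.03,0,0,0],[0,0,-0.03,0,0,0],[0,0,-0.03,0,0,0],[0,0,0,0,0,0],[0,0,0,0,0,0]]'
python3 -m handwheel '[[0.03,0.005,0,0,0,0],[0.03,0.005,0,0,0,0],[0.03,0.005,0,0,0,0],[0.03,0.005,0,0,0,0],[0,0,0,0,0,0],[0,0,0,0,0,0],[0,0,0,0,0,0],[0,0,0,0,0,0]]'
python3 nut.py w12
python3 - <<'E'
from h import *
from m import blobs
print(monitor.get_obs()['ee_pos'])
blobs(load('w12'),60)
snap('scene','sc12');snap('top','t12');print('t');blobs(load('t12'))
c=load('sc12');cv2.imwrite('pics/sc12c.png',cv2.resize(c['img'][80:330,160:460,::-1],None,fx=2,fy=2))
a=load('sc0')['img'].astype(int);d=abs(a-c['img']).max(2)>40;print(d.sum())
E
```

```text
time: 26.75
ee_pos: [0.5776, 0.1727, 0.1307]
tcp_rot: [180.0, 0.1, 128.5]
wrist_force: [2.7, -4.0, 1.0]
opening: 0.0232
pos [0.5776 0.1727 0.1307] rot [1.7999e+02 7.0000e-02 1.2854e+02] q [16.7 11.4  4.3 82.8 -0.1 68.1] F [ 2.7 -4.   1. ] T [-0.83 -0.66 -0.24]
shift [-0.0605 -0.1295  0.0007] turn [-2.000e-02  8.000e-02 -5.146e+01]
time: 27.42
ee_pos: [0.5774, 0.1736, 0.1305]
tcp_rot: [180.0, -0.0, 128.5]
wrist_force: [-0.1, 0.1, 0.2]
opening: 0.0854
time: 28.08
ee_pos: [0.578, 0.1737, 0.2834]
tcp_rot: [179.8, 0.1, 128.5]
wrist_force: [-0.2, 0.3, -0.2]
opening: 0.0854
time: 28.75
ee_pos: [0.5187, 0.2792, 0.2802]
tcp_rot: [-180.0, -0.0, 128.4]
wrist_force: [0.9, -0.1, -0.1]
opening: 0.0853
[0.51883647 0.27902393 0.28029459]
orange [ 281  299   27   41 1055] [294.1 319.3] med [0.576 0.178 0.138] min [0.563 0.161 0.117] max [0.591 0.189 0.139]
blue [207  68  35  19 521] [224.4  77.3] med [0.385 0.294 0.016] min [0.372 0.28  0.011] max [0.398 0.307 0.017]
green [ 210  344   55   37 1222] [234.4 359.9] med [0.574 0.066 0.083] min [0.558 0.046 0.063] max [0.597 0.077 0.094]
t
red [265 146  
[... 714 characters left out ...]
][:,:2];w,v=np.linalg.eigh(np.cov(q.T))
             ~~~~~~~~~~~~~^^^^^^^^^^^^^^^^^^^
    return _quantile_unchecked(
        a, q, axis, out, overwrite_input, method, keepdims, weights)
    return _ureduce(a,
                    func=_quantile_ureduce_func,
    ...<5 lines>...
                    overwrite_input=overwrite_input,
                    method=method)
    r = func(a, **kwargs)
    result = _quantile(arr,
                       quantiles=q,
    ...<2 lines>...
                       out=out,
                       weights=wgt)
    slices_having_nans = np.isnan(arr[-1, ...])
                                  ~~~^^^^^^^^^
IndexError: index -1 is out of bounds for axis 0 with size 0
```

View pics/sc12c.png

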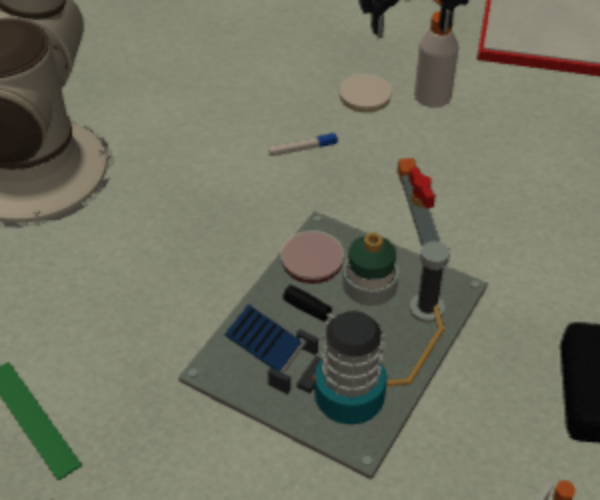

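View pics/w12.png

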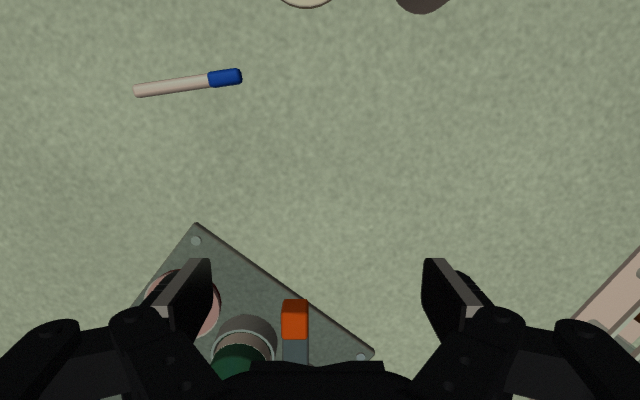

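The scene view shows the bridge swung aside at crop px (405–435, 165–245). The green cartridge stands upright in its cup at (372,260), and the dish, screwdriver and pedal are unchanged. The arm is clear, so I'm handing in.

```bash
python3 -c "
from workcell import order
print(order.job_done())"
```

```text
the job is handed in; nothing more can be done
None
```

The job was done in the order asked and handed in after about 29 s of the 72 s allowed.

- **Pedal:** I pressed it flat onto its stop. The force rose from 9 N to about 24 N with no further travel. It was held there for over 2 s, and images after release show it sprung back to its rest height.
- **Nut:** I turned it clockwise about 152° (2.65 rad) in a single grasp, and it climbed about 8 mm. At the end the torque jumped to 0.69 N m and the grip slipped while the nut stayed put, which I took as the hard upper stop. It was still raised in the last top view.
- **Bridge:** I swung it by the orange block to about 0.88 rad to the left, which clears the cartridge (over 0.6 needed). It stayed there after release.
- **Last pictures:** The cartridge stands in its cup. The dish, screwdriver, marker and other bench items look undisturbed, and the gripper is open and touching nothing.

**Checks that were off:**
- The pads closed on the nut's 24 mm hub rather than the 14 mm wing bar.
- The grip was a few mm off the nut's axis, giving side forces up to about 19 N while turning.
- My last close-up check of the nut failed because the nut was out of the wrist camera's view. Its final height comes from the top view only.

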